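# Press the loose flutes home along a wavy riser front

## Robot

A 7-joint arm with a two-finger parallel gripper is mounted at the origin on the work surface. World frame = base frame: x ahead of the robot, y to its left, z up, the work surface at z = 0. Lengths are in mm, angles in rad, forces in N, time in s.
With the tool pointing down it reaches from about 400 to 875 mm from the base axis. Payload 4.4 kg.
Tool frame: the origin (TCP) lies midway between the tips of the shut fingers; the grasp point (between the pads) lies 19 mm behind it; z points along the fingers, y is the line along which they close (so a half turn about z gives the same grasp; the last joint's range is limited). The gripper opens to 85 mm and grips with 20 to 120 N. Pads are 22 mm wide; open, the fingers measure 114 mm over their backs; the gripper's body (76 mm by 85 mm) begins 54 mm behind the grasp point. The pads swing forward as they close: fully open they stand 13 mm farther back than shut.
Start: joints at [-1.292, 0.628, 0.038, 1.517, -0.027, 0.996, -0.02], TCP at [219.682, 611.766, 231.313] pointing down, gripper open.
Joint ranges: [-3.06, 3.06], [-0.37, 2.12], [-1.25, 1.32], [0.18, 2.47], [-1.1, 4.24], [0.23, 1.98], [-2.94, 2.94]. Speed limits (rad/s): [2.57, 2.57, 3.14, 3.14, 3.14, 3.14, 3.14].

## Interface

Orientations are given as [roll, pitch, yaw] about the fixed x, y, z axes, in that order (R = Rz(yaw) Ry(pitch) Rx(roll)).
In Python, from cell import telemetry, eyes, ctrl, finder gives the robot as it stands.
- The arm moves only by the tool move_arm, never from a script. Its argument "steps" is a list of rows, each a list of 7 numbers: the turn, a rotation vector about the world's x, y, z in degrees, then the shift along the world's x, y, z in m, then the finger opening in m, from 0 to 0.0854. A call has 1 to 5 rows; each row shifts and turns the commanded pose from where the row before left it; what a row does not reach is not made up. A row lasts 1/10 s, in which the tool goes at most 50 mm and 8.59 degrees, less where a joint would pass 70% of its speed; a pose out of reach is approached as far as the arm can. A call with a gripper value outside its range is refused whole. The fingers move at their own pace and stop on an object; the grip force is fixed at half the most. Time passes only in rows, so rows that do not move let the fingers close. It gives the time, the measured TCP pose, the force, the opening and the grip force at its end, in the units of the state.
- telemetry.read_state(): the state, without advancing time (a new reading comes with each control period).
- eyes.get_image(name): name is "scene" or "top" or "wrist"; returns (picture, depth): 480x640x3 uint8, blue, green, red; 480x640 float32, mm along the optical axis (not along the pixel's ray), 0 where there is no reading.
- eyes.calibration(name): a dict with "fx", "fy", "cx", "cy" (pixels), "distortion" ([k1, k2, p1, p2, k3] as OpenCV has them; the pictures are not rectified), "position" and "attitude" of the camera in the world. Camera axes: x right, y down, z forward; pixel columns grow to the right and rows downward; lengths in mm; the calibration is good to about 2 mm. A picture is of the moment at which its call begins: read the wrist's pose just before it. calibration takes no time and is no camera call; for the wrist camera it gives the pose at the moment of the call.
- ctrl.finish_job(): hands the job in; it is judged then, once.
Trained networks look in the newest picture that a camera, given by its name, has taken for a name from the list of things; names that differ only in an ending like _2 or _b are one class to them, and where a whole thing is asked for, a point or a joint stands for the part that bears it (a point fixed in the world has none). Each returns a list of dicts, best first, with "confidence" (0 to 1); they miss things now and then, are a little off and sometimes report something else, mostly with a low value. They report only what shows in the picture. A call takes as long as a camera call. They do not tell look-alikes from the thing itself.
- finder.boxes_of(camera, name): "location" ([x, y, z] in mm, in the coordinates of the camera as it stood for that picture, good to about 4 mm: the middle of the surface that is visible of it).
- finder.cut_out(camera, name): "mask" (480x640 bool, what is visible of it).
- finder.pinpoint(camera, name): "location" ([x, y, z] in mm, in the coordinates of the camera as it stood for that picture, good to about 4 mm: a listed point, or the origin of a listed thing).
The state is a dict: "clock": time; "qpos": joint angles; "qd": joint speeds; "tau": joint torques, N m; "eef_pos": TCP position; "tool_rot": TCP orientation; "force": force on the tool from outside, world axes, zero at the start; "torque": the same for the moment, N m; "width": finger opening in mm; "gripper_force": force on a finger pad.
Only numpy, scipy, OpenCV 4.12 (cv2) and the standard library are available. Lean on these libraries where they do the work, as an engineer would, in place of code of your own. Each camera call takes 0.05 s, during which the arm holds its last target. There are 200 camera calls.

## Task

The grey flutes on the wavy front of the wooden cup riser stand a little proud. Take the orange-handled presser from its stand, run its steel nose along the front to press all nine flutes fully home, pressing firmly but gently (no more than 25 N, and only with the presser) and keeping it against the front from the first flute until the last is home, then put the presser back upright in its stand. Leave the cups, jar and bottle alone.

Things in the scene. Friction and masses are not known exactly. Their poses are not given: they have to be found in the camera images.
- riser: Low wooden cup riser, fixed, 40 mm high, 190 mm wide, 150 mm deep. Origin: underside centre; +z up, +x from its wavy fluted front to its straight back. As drawn, the flutes' faces when home lie on x = -0.05 + 0.018*sin(2*pi*y/0.2) m in this frame, y from -0.076 to 0.076; the real front is a little off (see face1).
- presser_grip (a point): Middle of the presser's handle, where it is gripped. Presser: loose upright hand tool, 101 mm tall, 0.1 to 0.2 kg; orange handle 26 x 26 mm square, 50 mm tall (25 mm above and below this point); below it a steel collar 36 mm across, 6 mm thick; below that a round steel nose 18 mm across, 45 mm long, its lower end 76 mm below this point. Starts in its stand, collar on the stand's top.
- presser_nose (a point): Point on the axis of the presser's nose, 21 mm above its lower end, 55 mm below presser_grip.
- presser: The presser. Origin: centre of the nose's lower end; +z up along the handle; its x and y are square to the handle's sides.
- stand_mouth (a point): The presser's stand: a fixed pale wooden block 60 x 60 mm, 52 mm high, with an upright round hole 25 mm across right through it. This point: centre of the hole's mouth, on the block's top. With the presser home in it the collar sits on this top and presser_grip is 31 mm above this point.
- flute1 (a joint): Grey upright flutes, 1 to 9 from the riser's -y end, every 20 mm along the curve, each 18.5 mm wide, edges rounded, 4 to 38 mm above the counter. Value: how far flute 1 is pressed in along the curve's inward normal: 0 to 0.001 m at the start (2 to 3 mm proud), 0.003 m fully home on a hard stop. It moves against about 3 N of friction and stays where left.
- flute2 (a joint): The same for flute 2.
- flute3 (a joint): The same for flute 3.
- flute4 (a joint): The same for flute 4.
- flute5 (a joint): The same for flute 5.
- flute6 (a joint): The same for flute 6.
- flute7 (a joint): The same for flute 7.
- flute8 (a joint): The same for flute 8.
- flute9 (a joint): The same for flute 9.
- face1 (a point): As drawn, the centre of flute 1's face when home, 21 mm above the counter. The real front does not show in the reported poses: fitted inexactly, as one rigid piece, it sits up to 6 mm too far in or out along the riser's x and up to 0.04 rad askew about the riser's origin, so the faces must be found by touch (or sight).
- face3 (a point): The same, as drawn, for flute 3.
- face5 (a point): The same, as drawn, for flute 5.
- face7 (a point): The same, as drawn, for flute 7.
- face9 (a point): The same, as drawn, for flute 9.
- blue_cup: Bystander, to be left alone: blue ceramic cup without a handle, 68 mm across, 60 mm tall, on the riser (origin: underside centre).
- glass: Bystander, to be left alone: clear tumbler, 56 mm across, 65 mm tall, on the riser (origin: underside centre).
- sugar_jar: Bystander, to be left alone: white jar with a brown cap, 68 mm across, 85 mm tall, on the counter (origin: underside centre).
- brown_bottle: Bystander, to be left alone: small amber bottle, 32 mm across, 85 mm tall (origin: underside centre).
- white_mug: Bystander, to be left alone: white mug, 76 mm across, 85 mm tall (origin: underside centre).
Not all that is in view belongs to the job. Of the things that look like the presser, the middle-sized one is meant.

How it is judged:
By the outcome, as a careful person would: the job done as asked, in the order asked, and still so for the second after the job is handed in, with the robot touching nothing.
It also fails if it takes over 72 s, if anything falls off the work surface, if the arm or the gripper's body presses on something with over 40 N, if the wrist force passes 120 N, or if a joint passes its speed limit or range.

## Working session

There is one attempt and no reset: what is moved stays moved. The work goes in short steps, Python scripts to look and compute and a tool call to move; the robot and the scene stay as the last step left them, time stands still between calls to the robot, and variables do not carry over. Pictures are saved under pics/ and viewed, at most 10 in all, crops included, and the job is handed in when it is done.

Besides the shell and the picture viewer there is one more tool, called after "Emit:" by a JSON object that holds its "fn" and its "kwargs". move_arm: Moves the arm, as the interface text tells. Its arguments: {"type":"object","properties":{"steps":{"type":"array"}},"required":["steps"]}

```bash
mkdir -p pics
cat > h.py <<'E'
import numpy as np, cv2
from scipy.spatial.transform import Rotation as R
from cell import telemetry, eyes, ctrl, finder
def pose(cam):
    c=eyes.calibration(cam); a=np.array(c["attitude"],float)
    Rm=a if a.shape==(3,3) else R.from_euler('xyz',a).as_matrix()
    return c,Rm,np.array(c["position"],float)
def w(cam,p):
    c,Rm,t=pose(cam); return Rm@np.array(p)+t
def pix(cam,u,v,d):
    c,Rm,t=pose(cam); K=np.array([[c["fx"],0,c["cx"]],[0,c["fy"],c["cy"]],[0,0,1]])
    n=cv2.undistortPoints(np.array([[[u,v]]],float),K,np.array(c["distortion"]))[0,0]
    return Rm@np.array([n[0]*d,n[1]*d,d])+t
E
python3 - <<'E'
from h import *
print(eyes.calibration("scene"),eyes.calibration("top")["position"],telemetry.read_state())
ims=[]
for cam in("scene","top"):
    im,d=eyes.get_image(cam); cv2.imwrite(f"pics/{cam}1.png",im); np.save(f"{cam}.npy",d)
    for n in("presser_grip","stand_mouth","riser","face1","face5","face9","sugar_jar","brown_bottle","white_mug","blue_cup","glass"):
        print(cam,n,[(np.round(w(cam,r["location"])),round(r["confidence"],2)) for r in finder.pinpoint(cam,n)[:4]])
E
```

```text
{'fx': 496.2765044286554, 'fy': 496.2765044286554, 'cx': 311.42589386959565, 'cy': 242.55494359515419, 'distortion': array([0.02036334, 0.        , 0.        , 0.        , 0.        ]), 'position': array([1037.01798322, -431.76436109,  650.0967017 ]), 'attitude': array([-2.28985142, -0.00512165,  0.85926957])} [ 427.23308761  -12.86552003 1041.94593476] {'clock': 0.0, 'qpos': array([-1.29182816,  0.62933339,  0.03844432,  1.5183837 , -0.02699204,
        0.99632291, -0.01995855]), 'qd': array([-1.27043832e-03, -8.23391129e-04, -2.48963553e-03, -5.96093534e-04,
       -8.02182546e-04,  7.26652999e-05,  2.88301471e-04]), 'tau': array([ 6.57915116e-04, -5.63394964e+01,  1.22610200e+00, -1.93451571e+01,
        1.08456973e-02,  1.00756178e-02, -1.11275989e-05]), 'eef_pos': array([219.4460402 , 611.15476861, 230.39238948]), 'tool_rot': array([-3.13966369e+00,  3.33361560e-05,  2.79686803e+00]), 'force': array([ 0.55316577, -0.96026597, -0.64275254]), 'torque': array([ 0.0353011 , -0.00945658,  0.01984113]), 'gripper_force': 0.0, 'width': 85.44588406135398}
scene presser_grip [(array([ 443
[... 1424 characters left out ...]
 face5 [(array([515., -68.,  16.]), 0.93), (array([530.,   9.,  20.]), 0.92), (array([523., -28.,  18.]), 0.85), (array([ 529., -100.,   19.]), 0.78)]
top face9 [(array([515., -68.,  16.]), 0.93), (array([530.,   9.,  20.]), 0.92), (array([523., -28.,  18.]), 0.85), (array([ 529., -100.,   19.]), 0.78)]
top sugar_jar [(array([444., 287.,  -2.]), 0.77)]
top brown_bottle [(array([ 528., -102.,   21.]), 0.71), (array([731., 256.,  -4.]), 0.5)]
top white_mug [(array([ 762., -293.,   -0.]), 0.75), (array([ 443., -277.,   49.]), 0.73), (array([525., -31.,  18.]), 0.62), (array([575., -18.,  -2.]), 0.26)]
top blue_cup [(array([608.,  46.,  42.]), 0.89)]
top glass [(array([637., -45.,  41.]), 0.83)]
```

View pics/scene1.png

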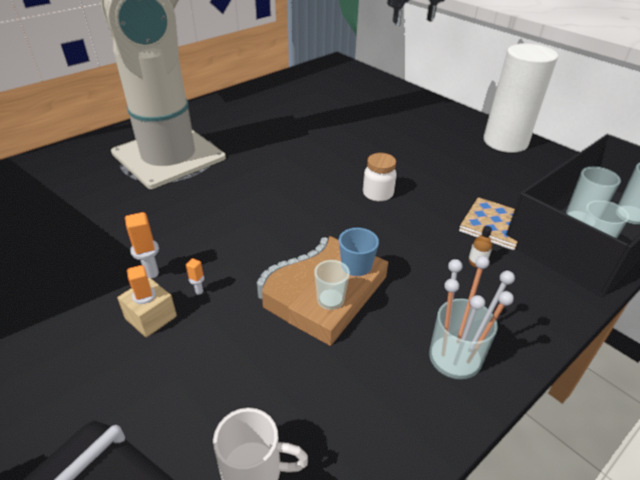

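View pics/top1.png

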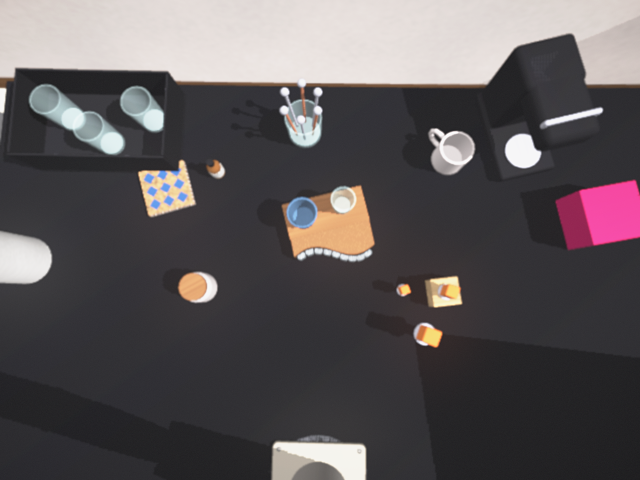

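The stand presser at scene (140,285) / top (447,291), about (445,-277), is the middle-sized one. The big one is at (353,-223) and the small one at (446,-182). The riser is at about (575,-15), yawed about 0.22. I'll fly over the riser first to look.

Emit:
{"fn": "move_arm", "kwargs": {"steps": [[0,0,0,0.02,-0.045,0.006,0.085],[0,0,0,0.02,-0.045,0.006,0.085],[0,0,0,0.02,-0.045,0.006,0.085],[0,0,0,0.02,-0.045,0.006,0.085],[0,0,0,0.02,-0.045,0.006,0.085]]}}

```text
clock: 1.7
eef_pos: [320.3, 384.9, 261.7]
tool_rot: [3.141, 0.0, 2.797]
force: [0.9, 0.2, 1.1]
width: 84.9
gripper_force: 0.0
```

Emit:
{"fn": "move_arm", "kwargs": {"steps": [[0,0,0,0.018,-0.045,0.006,0.085],[0,0,0,0.018,-0.045,0.006,0.085],[0,0,0,0.018,-0.045,0.006,0.085],[0,0,0,0.018,-0.045,0.006,0.085],[0,0,0,0.018,-0.045,0.006,0.085]]}}

```text
clock: 2.2
eef_pos: [410.2, 160.0, 291.9]
tool_rot: [3.141, 0.001, 2.797]
force: [0.3, 0.0, 0.1]
width: 84.5
gripper_force: 0.0
```

Emit:
{"fn": "move_arm", "kwargs": {"steps": [[0,0,0,0.015,-0.045,0.006,0.085],[0,0,0,0.015,-0.045,0.006,0.085],[0,0,0,0.01,-0.045,0.006,0.085],[0,0,0,0.01,-0.045,0.006,0.085],[0,0,0,0,0,0,0.085]]}}

```text
clock: 2.7
eef_pos: [461.0, -25.5, 316.5]
tool_rot: [-3.139, 0.005, 2.786]
force: [-0.3, -0.3, 0.4]
width: 84.7
gripper_force: 0.0
```

Run:
```python
from h import *
s=telemetry.read_state(); print(s["clock"],s["eef_pos"],s["tool_rot"])
c,Rm,t=pose("wrist"); print(t,Rm)
im,d=eyes.get_image("wrist"); cv2.imwrite("pics/w1.png",im); np.save("w1.npy",d); np.savez("w1cam.npz",Rm=Rm,t=t)
print(finder.pinpoint("wrist","riser"))
```

```text
2.7 [461.03610512 -25.51214784 316.54157453] [-3.13938546  0.00454285  2.78573543]
[384.51619357   2.47796801 459.31137252] [[ 0.34895683  0.88879429  0.29710915]
 [ 0.93713462 -0.33000633 -0.11346598]
 [-0.00280001  0.318026   -0.94807786]]
[{'location': [47.7, 30.0, 494.3], 'confidence': 0.77}]
```

View pics/w1.png

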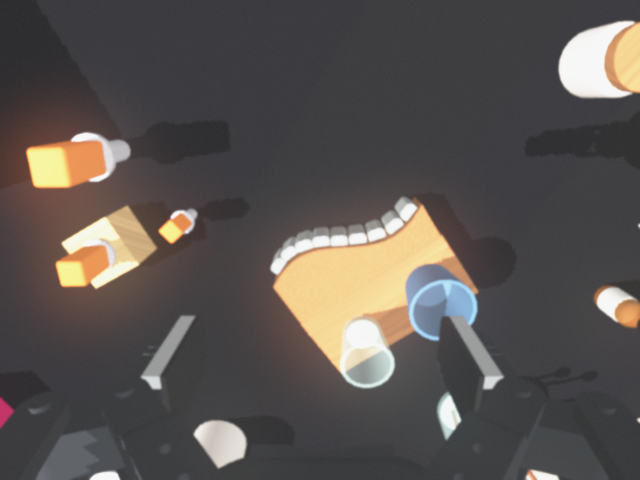

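The wrist view shows the whole fluted front, from flute 1 at (279,265) to flute 9 at (407,208). It also shows all three pressers, with the stand at (110,245). Next I fit the riser and the handle yaw.

```bash
cat >> h.py <<'E'
def cloud(cam,d,Rm,t):
    c=eyes.calibration(cam); K=np.array([[c["fx"],0,c["cx"]],[0,c["fy"],c["cy"]],[0,0,1]])
    u,v=np.meshgrid(np.arange(640.),np.arange(480.))
    n=cv2.undistortPoints(np.stack([u.ravel(),v.ravel()],1)[:,None],K,np.array(c["distortion"]))[:,0]
    P=np.c_[n,np.ones(len(n))]*d.ravel()[:,None]
    return (P@Rm.T+t).reshape(480,640,3)
E
python3 - <<'E'
from h import *
im=cv2.imread("pics/w1.png"); d=np.load("w1.npy"); z=np.load("w1cam.npz")
P=cloud("wrist",d,z["Rm"],z["t"]); hsv=cv2.cvtColor(im,cv2.COLOR_BGR2HSV)
ok=(d>0)
near=ok&(np.hypot(P[...,0]-575,P[...,1]+15)<150)
wood=near&(hsv[...,1]>90)&(hsv[...,0]<25)&(abs(P[...,2]-40)<5)
flt=near&(hsv[...,1]<60)&(hsv[...,2]>90)&(P[...,2]>33)&(P[...,2]<44)
print(wood.sum(),flt.sum(),np.median(P[wood][:,2]),np.percentile(P[flt][:,2],[10,50,90]))
yaw=.22; c=np.array([575,-15.])
for it in range(4):
    Q=(P[wood][:,:2]-c)@np.array([[np.cos(yaw),-np.sin(yaw)],[np.sin(yaw),np.cos(yaw)]])
    bx=np.arange(-25,65,4); L=[];H=[]
    for b in bx:
        m=abs(Q[:,0]-b)<2
        if m.sum()>20: L.append((b,Q[m,1].min()));H.append((b,Q[m,1].max()))
    L=np.array(L);H=np.array(H)
    from scipy.stats import theilslopes
    l=theilslopes(L[:,1],L[:,0]);h=theilslopes(H[:,1],H[:,0])
    by=[(b,Q[abs(Q[:,1]-b)<2,0].max()) for b in range(-88,90,6)]
    print(np.round([yaw,*c],3),"slopes",l[0],h[0],"edges",l[1],h[1])
    dy=(l[1]+h[1])/2; yaw+=(l[0]+h[0])/2
    xm=np.percentile([b[1] for b in by],85)
    print([round(b[1],1) for b in by])
    c=c+np.array([[np.cos(yaw),-np.sin(yaw)],[np.sin(yaw),np.cos(yaw)]])@[xm-75,dy]
F=(P[flt][:,:2]-c)@np.array([[np.cos(yaw),-np.sin(yaw)],[np.sin(yaw),np.cos(yaw)]])
print("front");
for y in range(-80,81,8):
    m=abs(F[:,1]-y)<3
    if m.sum()>3: print(y,np.round(np.percentile(F[m,0],[3,50,97]),1),"drawn",round(-50+18*np.sin(2*np.pi*y/200),1),m.sum())
# handle
for nm,(x,y) in dict(mid=(445,-277)).items():
    n=ok&(np.hypot(P[...,0]-x,P[...,1]-y)<35)&(hsv[...,1]>120)&(hsv[...,0]<20)&(abs(P[...,2]-108)<5)
    print("handle top",n.sum(),P[n].mean(0),cv2.minAreaRect(P[n][:,:2].astype(np.float32)))
    n=ok&(np.hypot(P[...,0]-x,P[...,1]-y)<50)&(abs(P[...,2]-52)<4)&(hsv[...,1]>40)
    print("stand top",n.sum(),P[n].mean(0),cv2.minAreaRect(P[n][:,:2].astype(np.float32)))
E
```

```text
12394 1694 40.147859384305804 [36.42048588 38.36086264 39.51315058]
[ 2.20e-01  5.75e+02 -1.50e+01] slopes 0.010158915147927088 0.052863978098066304 edges -95.96906850833948 92.62879034355852
[np.float64(79.2), np.float64(72.6), np.float64(62.4), np.float64(54.1), np.float64(46.4), np.float64(39.2), np.float64(34.3), np.float64(33.1), np.float64(33.0), np.float64(33.9), np.float64(40.9), np.float64(89.3), np.float64(90.3), np.float64(89.0), np.float64(88.6), np.float64(88.6), np.float64(89.2), np.float64(71.0), np.float64(54.1), np.float64(23.6), np.float64(22.2), np.float64(21.6), np.float64(19.1), np.float64(18.5), np.float64(19.5), np.float64(21.2), np.float64(25.1), np.float64(31.1), np.float64(46.9), np.float64(67.3)]
[ 2.5200e-01  5.8858e+02 -1.3235e+01] slopes -0.009353627047125406 0.012736840285186447 edges -94.85671851727612 93.9952850950725
[np.float64(61.9), np.float64(55.4), np.float64(46.4), np.float64(38.3), np.float64(30.7), np.float64(24.0), np.float64(19.2), np.float64(18.0), np.float64(18.1), np.float64(19.2), np.float64(26.4), np.float64(74.9), np.float64(75.3), np
[... 2069 characters left out ...]
2
8 [-69.8 -60.5  72.4] drawn -45.5 59
16 [-65.  -57.4  54. ] drawn -41.3 79
24 [-61.4 -56.6 -50. ] drawn -37.7 51
32 [-56.9 -52.  -45.6] drawn -34.8 62
40 [-55.4 -49.9 -43.5] drawn -32.9 66
48 [-51.7 -47.5 -41.8] drawn -32.0 30
56 [-53.1 -48.1 -42. ] drawn -32.3 62
64 [-53.4 -48.1 -42.8] drawn -33.7 53
72 [-56.7 -51.4 -44.7] drawn -36.1 67
80 [-58.  -53.4 -46.4] drawn -39.4 67
handle top 165 [ 442.54437289 -268.07081365  106.26361528] ((443.718505859375, -275.8268737792969), (26.95488929748535, 26.24222755432129), 70.46537780761719)
stand top 662 [ 447.65245536 -256.94261428   52.16079132] ((443.8095397949219, -275.97161865234375), (60.76766586303711, 62.992523193359375), 8.061028480529785)
```

Emit:
{"fn": "move_arm", "kwargs": {"steps": [[0,0,0,-0.004,-0.046,-0.016,0.085],[0,0,0,-0.004,-0.046,-0.016,0.085],[0,0,0,-0.004,-0.046,-0.016,0.085],[0,0,0,-0.004,-0.046,-0.016,0.085],[0,0,0,-0.002,-0.046,-0.016,0.085]]}}

```text
clock: 3.3
eef_pos: [442.0, -247.7, 234.6]
tool_rot: [3.14, -0.0, 2.8]
force: [2.0, -0.4, -0.4]
width: 84.8
gripper_force: 0.0
```

Emit:
{"fn": "move_arm", "kwargs": {"steps": [[0,0,0,0,-0.02,-0.03,0.085],[0,0,0,0,0,0,0.085],[0,0,0,0,0,0,0.085]]}}

```text
clock: 3.6
eef_pos: [441.9, -266.2, 204.8]
tool_rot: [3.14, -0.002, 2.798]
force: [-0.5, 0.3, -0.1]
width: 85.0
gripper_force: 0.0
```

Run:
```python
from h import *
s=telemetry.read_state(); print(s["clock"],s["eef_pos"],s["tool_rot"],s["force"])
c,Rm,t=pose("wrist")
im,d=eyes.get_image("wrist"); cv2.imwrite("pics/w2.png",im)
for n in("presser_grip","stand_mouth"): print(n,[(np.round(w("wrist",r["location"]),1),round(r["confidence"],2)) for r in finder.pinpoint("wrist",n)[:4]])
P=cloud("wrist",d,Rm,t); hsv=cv2.cvtColor(im,cv2.COLOR_BGR2HSV)
r=np.hypot(P[...,0]-444,P[...,1]+276)
n=(d>0)&(r<30)&(hsv[...,1]>120)&(hsv[...,0]<20)&(P[...,2]>95)
zt=np.median(P[n][:,2]); print("z",zt,np.percentile(P[n][:,2],[5,95]))
n&=P[...,2]>np.percentile(P[n][:,2],95)-3.5
print(n.sum(),P[n].mean(0),cv2.minAreaRect(P[n][:,:2].astype(np.float32)))
n=(d>0)&(r<50)&(abs(P[...,2]-52)<3)&(hsv[...,1]>40)
print("stand",n.sum(),cv2.minAreaRect(P[n][:,:2].astype(np.float32)))
# front curve fit from first wrist picture
from scipy.optimize import least_squares
im=cv2.imread("pics/w1.png"); d=np.load("w1.npy"); z=np.load("w1cam.npz")
P=cloud("wrist",d,z["Rm"],z["t"]); hsv=cv2.cvtColor(im,cv2.COLOR_BGR2HSV)
f=(d>0)&(hsv[...,1]<60)&(hsv[...,2]>60)&(P[...,2]>8)&(P[...,2]<34)&(np.hypot(P[...,0]-520,P[...,1]+15)<110)
Q=P[f]; print("face pts",len(Q))
yy=np.linspace(-90,90,721); C=np.c_[-50+18*np.sin(2*np.pi*yy/200),yy]
N=np.c_[np.ones(721),-18*2*np.pi/200*np.cos(2*np.pi*yy/200)]; N/=np.linalg.norm(N,axis=1)[:,None]
def res(p,full=0):
    c,s=np.cos(p[2]),np.sin(p[2]); L=(Q[:,:2]-p[:2])@np.array([[c,-s],[s,c]])
    i=np.argmin(((L[:,None]-C[None])**2).sum(2),1); e=((L-C[i])*N[i]).sum(1)
    return (e,L,yy[i]) if full else e
s=least_squares(res,[566,-20,.25],loss="soft_l1",f_scale=1.); print(s.x)
e,L,y=res(s.x,1)
for k in range(9):
    m=abs(L[:,1]-(k*18.5-74))<8; print(k+1,m.sum(),np.round(np.percentile(e[m],[20,50,80]),1))
```

```text
3.6 [ 441.90268631 -266.17473125  204.79686092] [ 3.13999295e+00 -2.21004098e-03  2.79844774e+00] [-0.51856107  0.33460557 -0.08807104]
presser_grip [(array([ 448.4, -183.9,   59.7]), 0.9), (array([ 442.5, -271.7,   81.1]), 0.65), (array([ 352. , -223.3,  100.6]), 0.55)]
stand_mouth [(array([ 446.2, -275.6,    9.7]), 0.44)]
z 103.07864719136047 [ 95.64911711 107.30620974]
121 [ 434.76356659 -270.8257677   106.00173028] ((443.6294250488281, -275.82354736328125), (24.935821533203125, 25.796390533447266), 69.72203063964844)
stand 1067 ((443.7417297363281, -276.45684814453125), (60.44267272949219, 60.284915924072266), 7.804651260375977)
face pts 1184
[ 5.67446169e+02 -1.87121406e+01  2.19542721e-01]
1 66 [-1.   0.1 12.7]
2 107 [-1.4 -0.8  2.9]
3 123 [-0.8 -0.4  3.6]
4 133 [-1.1 -0.7  2.5]
5 131 [-0.3  0.1  3.2]
6 131 [-1.1 -0.7 13.2]
7 126 [-1.4 -1.1  1.7]
8 121 [-1.1 -0.8  0.6]
9 125 [-1.  -0.5  3.9]
```

View pics/w2.png

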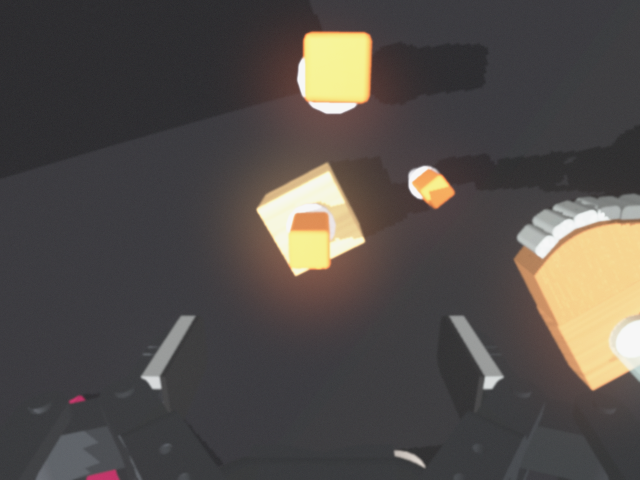

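The handle lies square to the fingers, with its centre at (443.7,-276). Next I go down and grip.

Emit:
{"fn": "move_arm", "kwargs": {"steps": [[0,0,0,0.002,-0.01,-0.03,0.085],[0,0,0,0,0,-0.04,0.085],[0,0,0,0,0,-0.035,0.085],[0,0,0,0,0,-0.025,0.085],[0,0,0,0,0,-0.01,0.085]]}}

```text
clock: 4.25
eef_pos: [443.8, -276.2, 64.2]
tool_rot: [3.14, -0.002, 2.799]
force: [-0.5, 1.4, -0.2]
width: 85.0
gripper_force: 0.0
```

Emit:
{"fn": "move_arm", "kwargs": {"steps": [[0,0,0,0,0,0,0.02],[0,0,0,0,0,0,0.0],[0,0,0,0,0,0,0.0],[0,0,0,0,0,0,0.0],[0,0,0,0,0,0,0.0]]}}

```text
clock: 4.75
eef_pos: [444.6, -278.5, 66.7]
tool_rot: [-3.142, 0.002, 2.797]
force: [0.7, 0.0, 6.2]
width: 25.5
gripper_force: 59.0
```

Emit:
{"fn": "move_arm", "kwargs": {"steps": [[0,0,0,0,0,0,0.0],[0,0,0,0,0,0,0.0],[0,0,0,0,0,0,0.0]]}}

```text
clock: 5.05
eef_pos: [444.6, -278.5, 66.7]
tool_rot: [3.142, 0.002, 2.797]
force: [-0.9, 1.6, 6.1]
width: 25.5
gripper_force: 59.0
```

Emit:
{"fn": "move_arm", "kwargs": {"steps": [[0,0,0,0,0,0.02,0.0],[0,0,0,0,0,0.03,0.0],[0,0,0,0,0,0.03,0.0],[0,0,0,0,0,0,0.0]]}}

```text
clock: 5.45
eef_pos: [446.0, -279.9, 149.2]
tool_rot: [-3.14, 0.008, 2.797]
force: [0.8, -0.6, -0.8]
width: 25.3
gripper_force: 59.1
```

```bash
cat > path.py <<'E'
import numpy as np
def path(px,py,yaw,off=9.0,s=None):
    """nose-centre points (world mm) 'off' outside the curve at arc length s from flute 5; inward normals"""
    yy=np.linspace(-110,110,4401); x=-50+18*np.sin(2*np.pi*yy/200); sl=18*2*np.pi/200*np.cos(2*np.pi*yy/200)
    a=np.concatenate([[0],np.cumsum(np.hypot(np.diff(x),np.diff(yy)))]); a-=np.interp(0,yy,a)
    s=np.arange(-80,81,20.) if s is None else np.asarray(s,float)
    y=np.interp(s,a,yy); X=np.interp(s,a,x); sl=np.interp(s,a,sl)
    N=np.c_[np.ones_like(sl),-sl]; N/=np.linalg.norm(N,axis=1)[:,None]
    Rm=np.array([[np.cos(yaw),-np.sin(yaw)],[np.sin(yaw),np.cos(yaw)]])
    return (np.c_[X,y]-off*N)@Rm.T+[px,py], N@Rm.T
E
python3 - <<'E'
from path import *
p,n=path(567.4,-18.7,.2195)
for a,b in zip(p,n): print(np.round(a,1),np.round(b,3))
from h import *
s=telemetry.read_state(); print(s["clock"],s["eef_pos"],s["force"],s["torque"],s["width"])
c,Rm,t=pose("wrist"); im,d=eyes.get_image("wrist"); cv2.imwrite("pics/w3.png",im)
E
```

```text
[ 515.4 -111.1] [0.823 0.569]
[505.1 -91.2] [0.947 0.323]
[501.5 -68.5] [ 1.    -0.012]
[504.4 -46.8] [ 0.974 -0.227]
[510. -27.] [ 0.957 -0.291]
[515.2  -8.3] [ 0.974 -0.227]
[517.7   9.6] [ 1.    -0.012]
[515.1  26.2] [0.947 0.323]
[507.   41.7] [0.823 0.569]
5.45 [ 445.96586083 -279.87373691  149.24786816] [ 0.82606203 -0.63584433 -0.77637938] [ 0.01535955 -0.03310036  0.0782106 ] 25.288298923165307
```

View pics/w3.png

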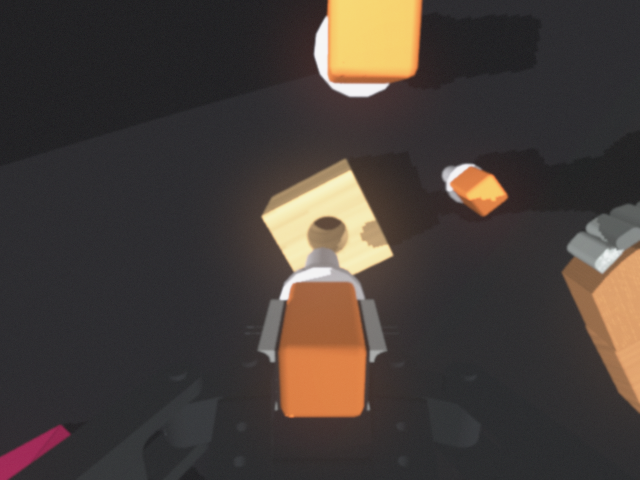

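The presser is in hand, clear of the stand hole at (327,235). I travel to the approach point off flute 1.

Emit:
{"fn": "move_arm", "kwargs": {"steps": [[0,0,0,0.011,0.037,0,0.0],[0,0,0,0.011,0.037,0,0.0],[0,0,0,0.011,0.037,0,0.0],[0,0,0,0.011,0.037,0,0.0],[0,0,0,0,0,0,0.0]]}}

```text
clock: 6.0
eef_pos: [488.6, -123.0, 144.0]
tool_rot: [3.138, -0.003, 2.807]
force: [0.2, -0.4, -1.0]
width: 25.4
gripper_force: 59.4
```

Emit:
{"fn": "move_arm", "kwargs": {"steps": [[0,0,0,0,0,-0.03,0.0],[0,0,0,0,0,-0.03,0.0],[0,0,0,0,0,-0.015,0.0],[0,0,0,0,0,0,0.0],[0,0,0,0,0,0,0.0]]}}

```text
clock: 6.5
eef_pos: [487.1, -130.6, 70.0]
tool_rot: [-3.141, -0.001, 2.796]
force: [-0.1, -0.4, -1.1]
width: 25.6
gripper_force: 59.5
```

Run:
```python
from h import *
s=telemetry.read_state(); print(s["clock"],s["eef_pos"],s["tool_rot"],s["force"])
for cam in("scene","top"):
    im,d=eyes.get_image(cam); cv2.imwrite(f"pics/{cam}2.png",cv2.resize(im[150:350,200:440] if cam=="top" else im[150:350,150:420],None,fx=2.9,fy=2.9,interpolation=cv2.INTER_CUBIC))
    for n in("presser","presser_nose"): print(cam,n,[(np.round(w(cam,r["location"]),1),round(r["confidence"],2)) for r in finder.pinpoint(cam,n)[:4]])
```

```text
6.5 [ 487.11953232 -130.56878996   69.964623  ] [-3.14121747e+00 -1.29482665e-03  2.79622507e+00] [-0.05083474 -0.36330592 -1.09245011]
scene presser [(array([ 444. , -188.9,   -5.2]), 0.9), (array([ 486.1, -134.8,    6.9]), 0.64), (array([ 349.1, -220.3,   -3.1]), 0.55)]
scene presser_nose [(array([ 351.7, -225.7,   28.5]), 0.77), (array([ 447.5, -185.2,   14.9]), 0.67), (array([ 488.5, -130.8,   30. ]), 0.66), (array([720.9, 254.2,   2.9]), 0.55)]
top presser [(array([525.9, -32.6,  19.7]), 0.6)]
top presser_nose []
```

View pics/scene2.png

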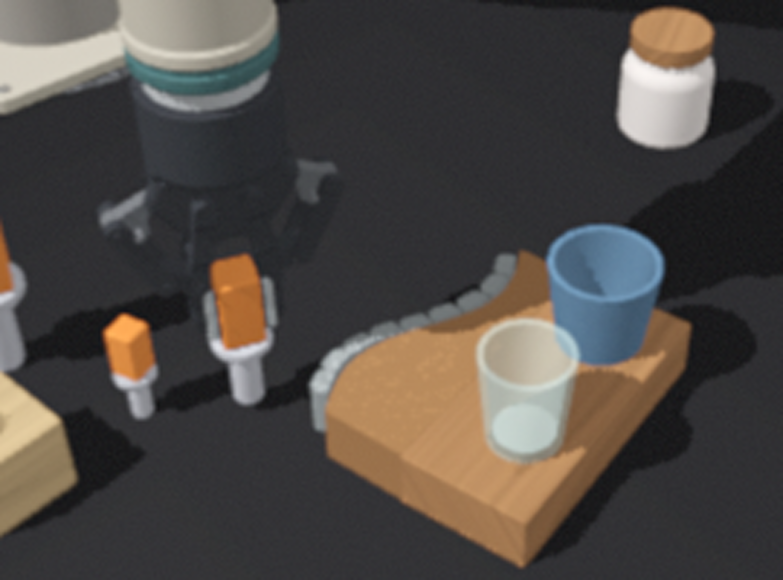

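Emit:
{"fn": "move_arm", "kwargs": {"steps": [[0,0,0,0.008,0.006,-0.004,0.0],[0,0,0,0.007,0.005,0,0.0],[0,0,0,0.004,0.003,0,0.0],[0,0,0,0,0,0,0.0]]}}

```text
clock: 7.2
eef_pos: [507.9, -115.1, 66.2]
tool_rot: [3.141, 0.001, 2.799]
force: [-0.1, -0.5, -1.7]
width: 24.9
gripper_force: 59.5
```

Emit:
{"fn": "move_arm", "kwargs": {"steps": [[0,0,0,0.0012,0.0008,0,0.0],[0,0,0,0.0012,0.0008,0,0.0],[0,0,0,0,0,0,0.0]]}}

```text
clock: 7.5
eef_pos: [509.1, -114.7, 66.3]
tool_rot: [-3.142, 0.0, 2.797]
force: [0.2, 0.6, -1.0]
width: 25.4
gripper_force: 59.5
```

Emit:
{"fn": "move_arm", "kwargs": {"steps": [[0,0,0,0.0012,0.0008,0,0.0],[0,0,0,0.0012,0.0008,0,0.0],[0,0,0,0,0,0,0.0]]}}

```text
clock: 7.8
eef_pos: [511.7, -112.9, 66.3]
tool_rot: [3.141, 0.0, 2.797]
force: [-0.3, -0.5, -0.5]
width: 25.6
gripper_force: 59.5
```

Emit:
{"fn": "move_arm", "kwargs": {"steps": [[0,0,0,0.0012,0.0008,0,0.0],[0,0,0,0.0012,0.0008,0,0.0],[0,0,0,0,0,0,0.0]]}}

```text
clock: 8.1
eef_pos: [514.1, -111.3, 66.3]
tool_rot: [3.141, 0.0, 2.797]
force: [0.6, -0.2, -1.6]
width: 25.6
gripper_force: 59.5
```

Emit:
{"fn": "move_arm", "kwargs": {"steps": [[0,0,0,0.0008,0.0006,0,0.0],[0,0,0,0.0008,0.0006,0,0.0],[0,0,0,0,0,0,0.0]]}}

```text
clock: 8.4
eef_pos: [515.7, -110.1, 66.3]
tool_rot: [3.141, 0.0, 2.797]
force: [-0.5, 1.2, -0.7]
width: 25.2
gripper_force: 59.5
```

Emit:
{"fn": "move_arm", "kwargs": {"steps": [[0,0,0,0.0008,0.0006,0,0.0],[0,0,0,0.0008,0.0006,0,0.0],[0,0,0,0,0,0,0.0]]}}

```text
clock: 8.7
eef_pos: [516.3, -109.6, 66.3]
tool_rot: [-3.141, -0.001, 2.796]
force: [-2.9, -1.4, 0.5]
width: 25.0
gripper_force: 59.7
```

Emit:
{"fn": "move_arm", "kwargs": {"steps": [[0,0,0,0.0008,0.0006,0,0.0],[0,0,0,0.0008,0.0006,0,0.0],[0,0,0,0,0,0,0.0]]}}

```text
clock: 9.0
eef_pos: [518.0, -108.4, 66.3]
tool_rot: [-3.141, -0.001, 2.796]
force: [-4.2, -3.8, 1.2]
width: 25.3
gripper_force: 60.0
```

Emit:
{"fn": "move_arm", "kwargs": {"steps": [[0,0,0,0.0008,0.0006,0,0.0],[0,0,0,0.0008,0.0006,0,0.0],[0,0,0,0,0,0,0.0]]}}

```text
clock: 9.3
eef_pos: [518.2, -108.3, 66.2]
tool_rot: [-3.139, -0.003, 2.795]
force: [-6.0, -5.1, 3.6]
width: 25.5
gripper_force: 60.2
```

Run:
```python
from path import *
s=np.arange(-80,81,4.); p,n=path(567.4,-18.7,.2195,off=2.1,s=s)
d=np.diff(p,axis=0)/1000
for k in range(8): print(k+2,np.round(d[5*k:5*k+5],4).tolist(),"end",np.round(p[5*k+5],1),"home meas",np.round(p[5*k+5]-3*n[5*k+5],1),n[5*k+5].round(2))
```

```text
2 [[-0.0023, 0.0034], [-0.0021, 0.0035], [-0.0019, 0.0036], [-0.0017, 0.0038], [-0.0015, 0.0039]] end [511.6 -89. ] home meas [508.8 -89.9] [0.95 0.32]
3 [[-0.0012, 0.004], [-0.0009, 0.004], [-0.0006, 0.0041], [-0.0003, 0.0041], [-0.0001, 0.0041]] end [508.4 -68.6] home meas [505.4 -68.6] [ 1.   -0.01]
4 [[0.0002, 0.0041], [0.0004, 0.0041], [0.0006, 0.0041], [0.0007, 0.004], [0.0009, 0.004]] end [511.2 -48.4] home meas [508.2 -47.7] [ 0.97 -0.23]
5 [[0.001, 0.0039], [0.001, 0.0039], [0.0011, 0.0039], [0.0011, 0.0038], [0.0012, 0.0038]] end [516.6 -29. ] home meas [513.7 -28.1] [ 0.96 -0.29]
6 [[0.0012, 0.0038], [0.0011, 0.0038], [0.0011, 0.0038], [0.001, 0.0038], [0.0009, 0.0038]] end [522.   -9.9] home meas [519.   -9.2] [ 0.97 -0.23]
7 [[0.0008, 0.0038], [0.0007, 0.0039], [0.0005, 0.0039], [0.0004, 0.0039], [0.0002, 0.0039]] end [524.6   9.5] home meas [521.6   9.5] [ 1.   -0.01]
8 [[-0.0001, 0.0039], [-0.0003, 0.0038], [-0.0006, 0.0038], [-0.0009, 0.0038], [-0.0011, 0.0037]] end [521.6  28.4] home meas [518.8  27.5] [0.95 0.32]
9 [[-0.0014, 0.0036], [-0.0016, 0.0035], [-0.0018, 0.0034], [-0.002, 0.0033], [-0.0022, 0.0033]] end [512.7  45.6] home meas [510.2  43.9] [0.82 0.57]
```

Emit:
{"fn": "move_arm", "kwargs": {"steps": [[0,0,0,0.0007,0.0004,0,0.0],[0,0,0,0,0,0,0.0],[0,0,0,-0.0023,0.0034,0,0.0],[0,0,0,-0.0021,0.0035,0,0.0]]}}

```text
clock: 9.7
eef_pos: [515.6, -103.3, 66.2]
tool_rot: [-3.137, 0.001, 2.794]
force: [-2.5, -16.4, -2.8]
width: 25.5
gripper_force: 59.9
```

Emit:
{"fn": "move_arm", "kwargs": {"steps": [[0,0,0,-0.001,0.0005,0,0.0],[0,0,0,-0.001,0.0005,0,0.0]]}}

```text
clock: 9.9
eef_pos: [515.2, -103.4, 66.3]
tool_rot: [-3.136, 0.005, 2.793]
force: [-0.3, -12.6, -5.4]
width: 25.2
gripper_force: 59.8
```

Emit:
{"fn": "move_arm", "kwargs": {"steps": [[0,0,0,-0.0012,0.0005,0,0.0],[0,0,0,0,0,0,0.0]]}}

```text
clock: 10.1
eef_pos: [514.9, -102.8, 66.5]
tool_rot: [-3.137, 0.006, 2.793]
force: [-0.8, -11.1, -4.3]
width: 25.2
gripper_force: 60.0
```

Emit:
{"fn": "move_arm", "kwargs": {"steps": [[0,0,0,-0.001,0.0007,0,0.0],[0,0,0,-0.001,0.0007,0,0.0],[0,0,0,0,0,0,0.0]]}}

```text
clock: 10.4
eef_pos: [511.8, -97.9, 66.4]
tool_rot: [-3.14, 0.002, 2.795]
force: [-1.6, -3.3, -0.7]
width: 25.2
gripper_force: 60.4
```

Emit:
{"fn": "move_arm", "kwargs": {"steps": [[0,0,0,0.0005,0.0018,0,0.0],[0,0,0,-0.0003,0.002,0,0.0],[0,0,0,-0.0003,0.002,0,0.0],[0,0,0,0,0,0,0.0]]}}

```text
clock: 10.8
eef_pos: [509.4, -90.7, 65.9]
tool_rot: [-3.141, -0.003, 2.797]
force: [-4.0, -3.9, -1.2]
width: 25.2
gripper_force: 60.5
```

Emit:
{"fn": "move_arm", "kwargs": {"steps": [[0,0,0,0.001,0.0003,0,0.0],[0,0,0,0.001,0.0003,0,0.0],[0,0,0,0,0,0,0.0]]}}

```text
clock: 11.1
eef_pos: [509.7, -90.6, 65.8]
tool_rot: [-3.14, -0.006, 2.796]
force: [-7.2, -5.5, 3.0]
width: 25.4
gripper_force: 60.8
```

Emit:
{"fn": "move_arm", "kwargs": {"steps": [[0,0,0,-0.0018,0.0015,0,0.0],[0,0,0,-0.0018,0.0015,0,0.0],[0,0,0,-0.0008,0.002,0,0.0],[0,0,0,-0.0005,0.002,0,0.0]]}}

```text
clock: 11.5
eef_pos: [507.3, -82.5, 66.0]
tool_rot: [-3.142, -0.002, 2.797]
force: [-4.5, -5.8, -1.1]
width: 25.2
gripper_force: 60.3
```

Emit:
{"fn": "move_arm", "kwargs": {"steps": [[0,0,0,-0.0006,0.002,0,0.0],[0,0,0,-0.0006,0.002,0,0.0],[0,0,0,-0.0004,0.002,0,0.0]]}}

```text
clock: 11.8
eef_pos: [506.8, -79.9, 66.3]
tool_rot: [-3.138, 0.002, 2.795]
force: [-3.4, -6.3, -1.1]
width: 25.5
gripper_force: 60.5
```

Emit:
{"fn": "move_arm", "kwargs": {"steps": [[0,0,0,-0.0005,0.0015,0,0.0],[0,0,0,-0.0005,0.0015,0,0.0],[0,0,0,0,0,0,0.0]]}}

```text
clock: 12.1
eef_pos: [505.7, -72.8, 66.3]
tool_rot: [3.141, -0.001, 2.798]
force: [-2.4, -1.2, -2.0]
width: 25.4
gripper_force: 60.5
```

Emit:
{"fn": "move_arm", "kwargs": {"steps": [[0,0,0,0.0005,0.002,0,0.0],[0,0,0,0.001,0.002,0,0.0],[0,0,0,0.001,0,0,0.0],[0,0,0,0.001,0,0,0.0],[0,0,0,0,0,0,0.0]]}}

```text
clock: 12.6
eef_pos: [506.3, -69.2, 66.0]
tool_rot: [-3.141, -0.006, 2.797]
force: [-7.8, -1.8, 2.2]
width: 25.0
gripper_force: 60.9
```

Emit:
{"fn": "move_arm", "kwargs": {"steps": [[0,0,0,0.001,0,0,0.0],[0,0,0,-0.0015,0.001,0,0.0],[0,0,0,-0.0015,0.002,0,0.0],[0,0,0,0,0.002,0,0.0],[0,0,0,0,0.002,0,0.0]]}}

```text
clock: 13.1
eef_pos: [506.1, -62.5, 66.0]
tool_rot: [-3.141, -0.002, 2.797]
force: [-4.2, -2.3, -1.9]
width: 25.5
gripper_force: 60.4
```

Emit:
{"fn": "move_arm", "kwargs": {"steps": [[0,0,0,0,0.002,0,0.0],[0,0,0,0,0.002,0,0.0],[0,0,0,0.0002,0.002,0,0.0],[0,0,0,0.0002,0.0015,0,0.0]]}}

```text
clock: 13.5
eef_pos: [506.8, -58.4, 66.2]
tool_rot: [-3.138, 0.0, 2.795]
force: [-5.3, -5.8, -1.7]
width: 25.5
gripper_force: 60.5
```

Emit:
{"fn": "move_arm", "kwargs": {"steps": [[0,0,0,-0.0004,0.0015,0,0.0],[0,0,0,-0.0004,0.0015,0,0.0],[0,0,0,0,0,0,0.0]]}}

```text
clock: 13.8
eef_pos: [507.2, -51.6, 66.3]
tool_rot: [3.141, 0.0, 2.798]
force: [-3.4, -1.5, -1.7]
width: 25.1
gripper_force: 60.5
```

Emit:
{"fn": "move_arm", "kwargs": {"steps": [[0,0,0,0.001,0.002,0,0.0],[0,0,0,0.001,0.0015,0,0.0],[0,0,0,0.0015,-0.0002,0,0.0],[0,0,0,0.0012,-0.0002,0,0.0],[0,0,0,0,0,0,0.0]]}}

```text
clock: 14.3
eef_pos: [508.9, -48.1, 66.1]
tool_rot: [3.141, -0.006, 2.798]
force: [-7.8, -0.0, 2.8]
width: 25.7
gripper_force: 61.0
```

Emit:
{"fn": "move_arm", "kwargs": {"steps": [[0,0,0,0.0008,-0.0002,0,0.0],[0,0,0,-0.001,0.0015,0,0.0],[0,0,0,-0.0008,0.002,0,0.0],[0,0,0,0.0004,0.002,0,0.0],[0,0,0,0.0005,0.002,0,0.0]]}}

```text
clock: 14.8
eef_pos: [510.1, -41.6, 66.0]
tool_rot: [-3.141, -0.003, 2.797]
force: [-5.7, -1.1, -2.2]
width: 25.5
gripper_force: 60.5
```

Emit:
{"fn": "move_arm", "kwargs": {"steps": [[0,0,0,0.0005,0.002,0,0.0],[0,0,0,0.0005,0.002,0,0.0],[0,0,0,0.0004,0.002,0,0.0],[0,0,0,0.0003,0.0015,0,0.0]]}}

```text
clock: 15.2
eef_pos: [512.5, -35.8, 66.2]
tool_rot: [-3.14, -0.001, 2.796]
force: [-5.3, -3.6, -0.2]
width: 25.7
gripper_force: 60.5
```

Emit:
{"fn": "move_arm", "kwargs": {"steps": [[0,0,0,0.0003,0.0015,0,0.0],[0,0,0,0.0003,0.0015,0,0.0],[0,0,0,0,0,0,0.0]]}}

```text
clock: 15.5
eef_pos: [513.1, -31.1, 66.1]
tool_rot: [-3.142, -0.002, 2.797]
force: [-5.1, -1.1, -1.3]
width: 25.6
gripper_force: 60.5
```

Emit:
{"fn": "move_arm", "kwargs": {"steps": [[0,0,0,0.0008,0.0015,0,0.0],[0,0,0,0.001,0.0003,0,0.0],[0,0,0,0.0012,-0.0003,0,0.0],[0,0,0,0.0008,-0.0002,0,0.0],[0,0,0,0,0,0,0.0]]}}

```text
clock: 16.0
eef_pos: [514.2, -29.2, 66.0]
tool_rot: [-3.141, -0.007, 2.797]
force: [-9.5, -0.0, 3.4]
width: 25.2
gripper_force: 61.0
```

Emit:
{"fn": "move_arm", "kwargs": {"steps": [[0,0,0,-0.0008,0.0015,0,0.0],[0,0,0,-0.0006,0.002,0,0.0],[0,0,0,0.0006,0.002,0,0.0],[0,0,0,0.0006,0.002,0,0.0],[0,0,0,0.0006,0.002,0,0.0]]}}

```text
clock: 16.5
eef_pos: [516.7, -20.3, 66.0]
tool_rot: [-3.141, -0.003, 2.797]
force: [-6.0, -5.1, 0.3]
width: 25.2
gripper_force: 60.6
```

Emit:
{"fn": "move_arm", "kwargs": {"steps": [[0,0,0,0.0005,0.002,0,0.0],[0,0,0,0.0005,0.002,0,0.0],[0,0,0,0.0004,0.0015,0,0.0]]}}

```text
clock: 16.8
eef_pos: [518.3, -16.6, 66.1]
tool_rot: [-3.14, -0.001, 2.796]
force: [-5.3, -4.4, -1.7]
width: 25.2
gripper_force: 60.5
```

Emit:
{"fn": "move_arm", "kwargs": {"steps": [[0,0,0,0.0002,0.0015,0,0.0],[0,0,0,0.0002,0.0015,0,0.0],[0,0,0,0,0,0,0.0]]}}

```text
clock: 17.1
eef_pos: [518.7, -11.8, 66.0]
tool_rot: [-3.141, -0.002, 2.797]
force: [-5.9, -1.3, -0.6]
width: 25.3
gripper_force: 60.5
```

Emit:
{"fn": "move_arm", "kwargs": {"steps": [[0,0,0,0.0008,0.0012,0,0.0],[0,0,0,0.0011,0.0002,0,0.0],[0,0,0,0.0011,-0.0002,0,0.0],[0,0,0,0,0,0,0.0]]}}

```text
clock: 17.5
eef_pos: [519.4, -10.4, 65.9]
tool_rot: [-3.141, -0.007, 2.797]
force: [-9.0, -1.0, 2.7]
width: 25.5
gripper_force: 60.9
```

Emit:
{"fn": "move_arm", "kwargs": {"steps": [[0,0,0,-0.001,0.0015,0,0.0],[0,0,0,-0.0006,0.002,0,0.0],[0,0,0,0.0004,0.002,0,0.0],[0,0,0,0.0003,0.002,0,0.0],[0,0,0,0.0003,0.002,0,0.0]]}}

```text
clock: 18.0
eef_pos: [521.0, -2.1, 66.1]
tool_rot: [-3.14, -0.002, 2.797]
force: [-6.8, -5.9, -0.8]
width: 25.5
gripper_force: 60.5
```

Emit:
{"fn": "move_arm", "kwargs": {"steps": [[0,0,0,0.0002,0.002,0,0.0],[0,0,0,0.0002,0.002,0,0.0],[0,0,0,0.0001,0.0015,0,0.0]]}}

```text
clock: 18.3
eef_pos: [522.1, 2.2, 66.2]
tool_rot: [-3.139, -0.0, 2.796]
force: [-5.7, -4.9, -1.0]
width: 25.0
gripper_force: 60.6
```

Emit:
{"fn": "move_arm", "kwargs": {"steps": [[0,0,0,0,0.0015,0,0.0],[0,0,0,0,0.0015,0,0.0],[0,0,0,0,0,0,0.0]]}}

```text
clock: 18.6
eef_pos: [521.8, 6.8, 66.1]
tool_rot: [-3.141, -0.002, 2.797]
force: [-5.4, -1.7, -1.4]
width: 25.3
gripper_force: 60.5
```

Emit:
{"fn": "move_arm", "kwargs": {"steps": [[0,0,0,0.0006,0.0012,0,0.0],[0,0,0,0.0012,0.0004,0,0.0],[0,0,0,0.0012,0,0,0.0],[0,0,0,0,0,0,0.0]]}}

```text
clock: 19.0
eef_pos: [522.3, 8.1, 65.9]
tool_rot: [-3.139, -0.006, 2.797]
force: [-9.4, -3.0, 2.8]
width: 25.2
gripper_force: 61.1
```

Emit:
{"fn": "move_arm", "kwargs": {"steps": [[0,0,0,-0.0014,0.0015,0,0.0],[0,0,0,-0.001,0.0015,0,0.0],[0,0,0,-0.0002,0.002,0,0.0],[0,0,0,-0.0002,0.002,0,0.0]]}}

```text
clock: 19.4
eef_pos: [521.9, 15.4, 66.1]
tool_rot: [-3.141, -0.002, 2.797]
force: [-4.7, -1.2, -0.8]
width: 25.4
gripper_force: 60.5
```

Emit:
{"fn": "move_arm", "kwargs": {"steps": [[0,0,0,-0.0005,0.0015,0,0.0],[0,0,0,-0.0005,0.0015,0,0.0],[0,0,0,0,0,0,0.0]]}}

```text
clock: 19.7
eef_pos: [521.9, 16.6, 66.2]
tool_rot: [-3.139, 0.001, 2.796]
force: [-4.9, -6.4, -2.1]
width: 25.6
gripper_force: 60.3
```

Emit:
{"fn": "move_arm", "kwargs": {"steps": [[0,0,0,-0.0006,0.0012,0,0.0],[0,0,0,-0.0006,0.0012,0,0.0],[0,0,0,0,0,0,0.0]]}}

```text
clock: 20.0
eef_pos: [521.8, 19.2, 66.5]
tool_rot: [-3.14, 0.003, 2.796]
force: [-1.3, -5.3, -2.9]
width: 25.1
gripper_force: 60.5
```

Emit:
{"fn": "move_arm", "kwargs": {"steps": [[0,0,0,-0.0002,0.001,0,0.0],[0,0,0,-0.0002,0.001,0,0.0],[0,0,0,0,0,0,0.0]]}}

```text
clock: 20.3
eef_pos: [520.8, 21.1, 66.4]
tool_rot: [-3.14, 0.002, 2.796]
force: [-4.0, -5.2, -1.5]
width: 25.8
gripper_force: 60.5
```

Emit:
{"fn": "move_arm", "kwargs": {"steps": [[0,0,0,-0.0002,0.0013,0,0.0],[0,0,0,-0.0002,0.0013,0,0.0],[0,0,0,0,0,0,0.0]]}}

```text
clock: 20.6
eef_pos: [519.8, 24.2, 66.3]
tool_rot: [-3.14, 0.0, 2.796]
force: [-4.1, -4.1, -0.7]
width: 25.6
gripper_force: 60.6
```

Emit:
{"fn": "move_arm", "kwargs": {"steps": [[0,0,0,0,0.0015,0,0.0],[0,0,0,0.0006,0.0012,0,0.0],[0,0,0,0.001,0.0003,0,0.0],[0,0,0,0.001,0.0003,0,0.0],[0,0,0,0,0,0,0.0]]}}

```text
clock: 21.1
eef_pos: [519.6, 26.3, 66.1]
tool_rot: [-3.137, -0.004, 2.795]
force: [-8.7, -7.0, 2.9]
width: 25.1
gripper_force: 61.1
```

Emit:
{"fn": "move_arm", "kwargs": {"steps": [[0,0,0,-0.0008,0.0012,0,0.0],[0,0,0,-0.0008,0.0012,0,0.0],[0,0,0,-0.001,0.0012,0,0.0],[0,0,0,0,0,0,0.0]]}}

```text
clock: 21.5
eef_pos: [517.9, 30.5, 65.9]
tool_rot: [-3.138, -0.003, 2.796]
force: [-6.1, -5.6, -0.7]
width: 25.4
gripper_force: 60.6
```

Emit:
{"fn": "move_arm", "kwargs": {"steps": [[0,0,0,-0.0014,0.0005,0,0.0],[0,0,0,-0.0014,0.0008,0,0.0],[0,0,0,-0.0007,0.0012,0,0.0],[0,0,0,0,0,0,0.0]]}}

```text
clock: 21.9
eef_pos: [517.0, 32.6, 66.2]
tool_rot: [-3.139, 0.002, 2.795]
force: [-2.9, -6.5, -3.0]
width: 25.5
gripper_force: 60.2
```

Emit:
{"fn": "move_arm", "kwargs": {"steps": [[0,0,0,-0.0008,0.0009,0,0.0],[0,0,0,-0.0008,0.0009,0,0.0],[0,0,0,0,0,0,0.0]]}}

```text
clock: 22.2
eef_pos: [516.6, 34.4, 66.6]
tool_rot: [-3.14, 0.004, 2.795]
force: [-1.1, -6.4, -0.9]
width: 25.5
gripper_force: 60.4
```

Emit:
{"fn": "move_arm", "kwargs": {"steps": [[0,0,0,-0.0006,0.0009,0,0.0],[0,0,0,-0.0006,0.0009,0,0.0],[0,0,0,0,0,0,0.0]]}}

```text
clock: 22.5
eef_pos: [516.1, 35.4, 66.7]
tool_rot: [-3.14, 0.006, 2.795]
force: [-1.5, -7.9, -2.5]
width: 25.2
gripper_force: 60.2
```

Emit:
{"fn": "move_arm", "kwargs": {"steps": [[0,0,0,-0.0004,0.001,0,0.0],[0,0,0,-0.0004,0.001,0,0.0],[0,0,0,0,0,0,0.0]]}}

```text
clock: 22.8
eef_pos: [514.9, 36.6, 66.8]
tool_rot: [-3.139, 0.006, 2.794]
force: [-2.6, -10.3, -0.7]
width: 25.3
gripper_force: 60.6
```

Emit:
{"fn": "move_arm", "kwargs": {"steps": [[0,0,0,-0.0007,0.0009,0,0.0],[0,0,0,-0.0007,0.0009,0,0.0],[0,0,0,0,0,0,0.0]]}}

```text
clock: 23.1
eef_pos: [512.3, 39.9, 66.5]
tool_rot: [-3.14, 0.003, 2.795]
force: [-4.2, -7.4, 0.4]
width: 25.2
gripper_force: 60.6
```

Emit:
{"fn": "move_arm", "kwargs": {"steps": [[0,0,0,-0.0008,0.0015,0,0.0],[0,0,0,-0.0002,0.0012,0,0.0],[0,0,0,0.0006,0.0008,0,0.0],[0,0,0,0.0008,0.0004,0,0.0],[0,0,0,0,0,0,0.0]]}}

```text
clock: 23.6
eef_pos: [511.0, 42.3, 66.4]
tool_rot: [-3.137, 0.0, 2.794]
force: [-6.0, -10.1, 2.5]
width: 24.9
gripper_force: 60.9
```

Emit:
{"fn": "move_arm", "kwargs": {"steps": [[0,0,0,-0.0008,0.001,0,0.0],[0,0,0,0,0.0005,0,0.0],[0,0,0,0.0008,0.0004,0,0.0],[0,0,0,0,0,0,0.0]]}}

```text
clock: 24.0
eef_pos: [510.4, 43.3, 66.3]
tool_rot: [-3.136, -0.0, 2.793]
force: [-7.9, -11.7, 2.6]
width: 25.4
gripper_force: 60.9
```

Emit:
{"fn": "move_arm", "kwargs": {"steps": [[0,0,0,0.0008,0.0005,0,0.0],[0,0,0,0,0,0,0.0]]}}

```text
clock: 24.2
eef_pos: [510.6, 43.4, 66.3]
tool_rot: [-3.135, -0.001, 2.793]
force: [-7.7, -12.0, 3.6]
width: 25.5
gripper_force: 61.1
```

Run:
```python
from h import *
im,d=eyes.get_image("top"); cv2.imwrite("pics/t3.png",cv2.resize(im[225:285,285:385],None,fx=6,fy=6,interpolation=cv2.INTER_CUBIC))
im,d=eyes.get_image("wrist"); cv2.imwrite("pics/w4.png",im)
```

```text
(no output)
```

View pics/w4.png

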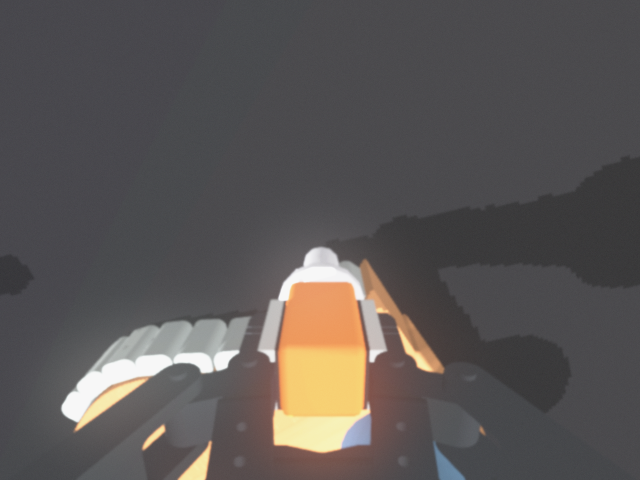

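Flutes 1 to 6, at x 75–250 and y 320–410, look flush, and the presser is on flute 9. One more small slide along flute 9, then I retreat.

Emit:
{"fn": "move_arm", "kwargs": {"steps": [[0,0,0,-0.001,0.001,0,0.0],[0,0,0,-0.001,0.001,0,0.0],[0,0,0,-0.0003,0.0005,0,0.0],[0,0,0,0,0,0,0.0]]}}

```text
clock: 24.7
eef_pos: [508.6, 46.0, 66.0]
tool_rot: [-3.135, -0.001, 2.793]
force: [-7.2, -12.9, 0.1]
width: 25.5
gripper_force: 60.7
```

Emit:
{"fn": "move_arm", "kwargs": {"steps": [[0,0,0,-0.004,-0.003,0,0.0],[0,0,0,-0.008,-0.006,0,0.0],[0,0,0,-0.016,-0.011,0,0.0],[0,0,0,-0.008,-0.006,0.03,0.0],[0,0,0,0,0,0.045,0.0]]}}

```text
clock: 25.2
eef_pos: [472.4, 24.7, 140.8]
tool_rot: [-3.14, -0.003, 2.796]
force: [1.9, 0.7, -0.8]
width: 24.9
gripper_force: 60.5
```

Emit:
{"fn": "move_arm", "kwargs": {"steps": [[0,0,0,-0.004,-0.043,0,0.0],[0,0,0,-0.004,-0.043,0,0.0],[0,0,0,-0.004,-0.043,0,0.0],[0,0,0,-0.004,-0.043,0,0.0],[0,0,0,-0.004,-0.043,0,0.0]]}}

```text
clock: 25.7
eef_pos: [455.9, -191.3, 142.1]
tool_rot: [3.141, 0.004, 2.798]
force: [0.9, 0.7, -0.7]
width: 25.3
gripper_force: 60.7
```

Emit:
{"fn": "move_arm", "kwargs": {"steps": [[0,0,0,-0.005,-0.043,0,0.0],[0,0,0,-0.0056,-0.043,0,0.0],[0,0,0,0,0,0,0.0],[0,0,0,0,0,0,0.0]]}}

```text
clock: 26.1
eef_pos: [444.5, -277.0, 141.7]
tool_rot: [3.141, 0.003, 2.795]
force: [0.0, 1.4, -1.4]
width: 25.8
gripper_force: 60.6
```

Run:
```python
from h import *
s=telemetry.read_state(); print(s["clock"],s["eef_pos"],s["tool_rot"],s["force"])
c,Rm,t=pose("wrist"); im,d=eyes.get_image("wrist"); cv2.imwrite("pics/w5.png",im)
for q in((327,235),(300,235)): print(d[q[1],q[0]],pix("wrist",*q,d[q[1],q[0]]))
P=cloud("wrist",d,Rm,t); hsv=cv2.cvtColor(im,cv2.COLOR_BGR2HSV)
# nose: direction of camera rays; print stand extent on top plane
n=(d>0)&(abs(P[...,2]-52)<3)&(np.hypot(P[...,0]-444,P[...,1]+276)<50)
print(n.sum(),cv2.minAreaRect(P[n][:,:2].astype(np.float32)))
for nm in("presser","presser_nose","stand_mouth"): print(nm,[(np.round(w("wrist",r["location"]),1),round(r["confidence"],2)) for r in finder.pinpoint("wrist",nm)[:4]])
```

```text
26.1 [ 444.52209427 -277.03821733  141.73837759] [3.14139197e+00 2.92190941e-03 2.79468356e+00] [ 0.04428923  1.35153285 -1.37172401]
298.0705 [ 455.34877894 -275.93666578    0.79775909]
244.16135 [ 434.12189281 -286.18209544   52.10901308]
6523 ((443.9488220214844, -276.52520751953125), (60.66914749145508, 60.41627883911133), 7.733743190765381)
presser [(array([ 446.4, -183.3,    1.9]), 0.75), (array([ 351.2, -223.9,    3. ]), 0.74), (array([ 444. , -272.5,   82. ]), 0.63)]
presser_nose [(array([ 442.6, -274.1,  104.6]), 0.97), (array([ 449.3, -182.2,   17. ]), 0.77), (array([ 527.2, -104.3,   19.7]), 0.49)]
stand_mouth [(array([ 443.5, -271.7,   54.2]), 0.93)]
```

View pics/w5.png

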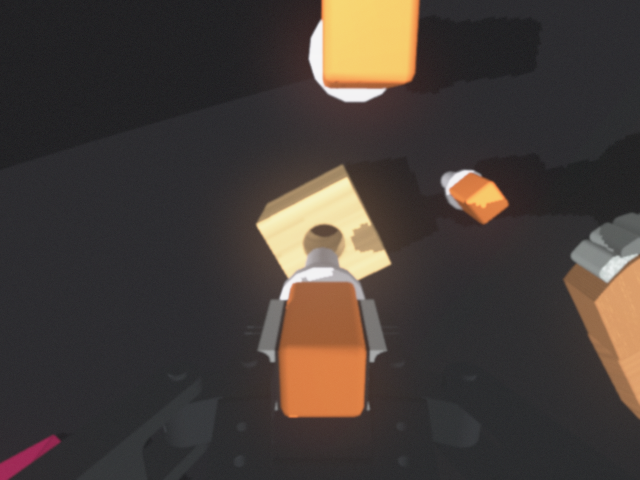

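The grip hasn't changed and the nose lines up with the hole at (325,238). Lowering it in.

Emit:
{"fn": "move_arm", "kwargs": {"steps": [[0,0,0,0,0,-0.02,0.0],[0,0,0,0,0,-0.01,0.0],[0,0,0,0,0,0,0.0]]}}

```text
clock: 26.6
eef_pos: [443.1, -274.3, 110.1]
tool_rot: [3.141, -0.003, 2.798]
force: [0.7, 0.9, -0.7]
width: 25.5
gripper_force: 60.7
```

Emit:
{"fn": "move_arm", "kwargs": {"steps": [[0,0,0,0,0,-0.015,0.0],[0,0,0,0,0,-0.015,0.0],[0,0,0,0,0,0,0.0]]}}

```text
clock: 26.9
eef_pos: [443.0, -275.0, 80.3]
tool_rot: [3.141, -0.003, 2.797]
force: [-0.9, 0.7, -1.5]
width: 25.4
gripper_force: 60.7
```

Emit:
{"fn": "move_arm", "kwargs": {"steps": [[0,0,0,0,0,-0.008,0.0],[0,0,0,0,0,-0.004,0.0],[0,0,0,0,0,0,0.0]]}}

```text
clock: 27.2
eef_pos: [443.6, -275.8, 69.2]
tool_rot: [3.141, -0.0, 2.797]
force: [0.2, -0.8, -1.6]
width: 25.2
gripper_force: 60.7
```

Emit:
{"fn": "move_arm", "kwargs": {"steps": [[0,0,0,0,0,-0.002,0.0],[0,0,0,0,0,-0.0015,0.0],[0,0,0,0,0,0,0.0]]}}

```text
clock: 27.5
eef_pos: [444.0, -276.1, 66.7]
tool_rot: [3.141, 0.001, 2.797]
force: [-0.6, 0.7, 5.7]
width: 25.6
gripper_force: 61.6
```

It's seated at the same height as at the start. Releasing and rising.

Emit:
{"fn": "move_arm", "kwargs": {"steps": [[0,0,0,0,0,0,0.04],[0,0,0,0,0,0,0.06],[0,0,0,0,0,0,0.085],[0,0,0,0,0,0,0.085],[0,0,0,0,0,0,0.085]]}}

```text
clock: 28.0
eef_pos: [443.7, -275.9, 65.7]
tool_rot: [3.142, -0.0, 2.797]
force: [0.1, 0.2, 0.4]
width: 85.0
gripper_force: 0.0
```

Emit:
{"fn": "move_arm", "kwargs": {"steps": [[0,0,0,0,0,0.02,0.085],[0,0,0,0,0,0.04,0.085],[0,0,0,0,0,0.045,0.085],[0,0,0,0,0,0.045,0.085],[0,0,0,0,0,0,0.085]]}}

```text
clock: 28.5
eef_pos: [446.7, -278.3, 221.4]
tool_rot: [-3.14, 0.011, 2.796]
force: [1.2, -0.4, -0.6]
width: 85.0
gripper_force: 0.0
```

Run:
```python
from h import *
s=telemetry.read_state(); print(s["clock"],s["eef_pos"],s["force"],s["width"])
im,d=eyes.get_image("scene"); a=im[180:350,90:350]
cv2.imwrite("pics/s5.png",cv2.resize(a,None,fx=3,fy=3,interpolation=cv2.INTER_CUBIC))
print([(np.round(w("scene",r["location"]),1),round(r["confidence"],2)) for r in finder.pinpoint("scene","presser_grip")[:3]])
```

```text
28.5 [ 446.74476138 -278.3061178   221.42908025] [ 1.17991779 -0.41733929 -0.63149681] 85.0431157562218
[(array([ 349.7, -225.4,   99.1]), 0.86), (array([ 442. , -181.4,   52.4]), 0.79), (array([ 441. , -279.8,   80.4]), 0.64)]
```

View pics/s5.png

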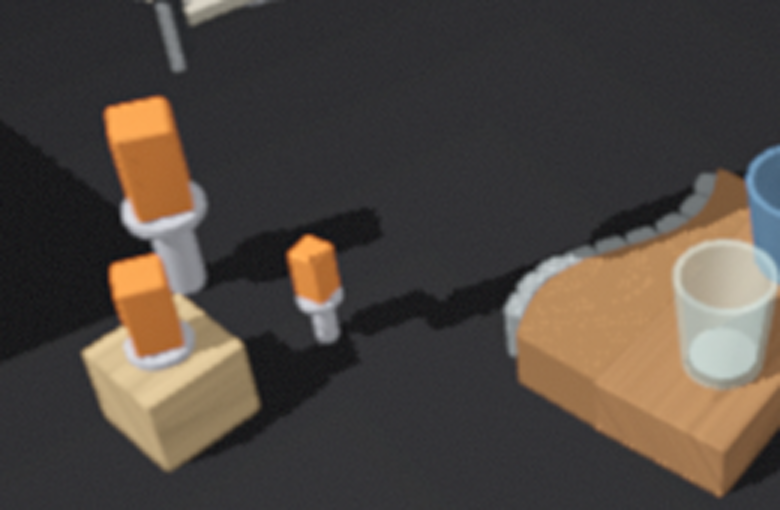

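The presser is upright in its stand at (150,330), the flutes form a smooth line, and the robot is clear.

```bash
python3 -c "
from cell import ctrl; print(ctrl.finish_job())"
```

```text
the job is handed in; nothing more can be done
None
```

I handed the job in at about 28.6 s: I pressed all nine flutes in one pass until each stopped moving (highest force I read was 17 N, sampled between moves), put the presser back upright in its stand, and left the cups, jar and bottle alone; I inferred contact held throughout from those readings, so a brief break where the nose slipped onto flutes 2 and 3 can't be ruled out.

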